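Index the drain arm and hang the dip basket to drain

TASK

Hang the dip basket with the rinsed specimen up to drain over the large beaker. First swing the empty drain arm round by its black knob, counting its 15-degree clicks, and let go of it in the click where its rail end stands over the large beaker, not over a small one; then hook the basket's two wheels onto the upper end of the sloped rail, near the mast, and let go so that it rolls down by itself to the end stop. Keep the basket upright all the time, and do not push the large beaker out of its place.

Things in the scene. Friction and masses are not known exactly. Their poses are not given: they have to be found in the camera images.
- drain_stand: fixed stand: round grey base, 164 mm across, 10 mm high, a notched steel ring on it and an upright mast on its axis. Origin: on the mast axis, on the work surface; z up. Its +y axis points to the park mark (a double tick among the 15-degree tick marks on the base).
- index_head (a joint): turn of the swivel head with the arm, rad: 0 = rail along the stand's +y (park), growing clockwise from above: rail direction = stand's +y turned by -value about z. A spring ball clicks into a notch every 0.2618 rad (15 degrees; 0, 0.2618, 0.5236 ..), centring and holding it; some 5 to 8 N at the knob pass to the next. Travel -0.10 to 2.88. Starts in notch 0, 1 or 2.
- drain_arm: arm on the head. Origin on the mast axis, on the work surface; x level, outward along the rail; z up. Rail: bare steel rod, 8 mm diameter, sloping 10 degrees down outward; its axis is 203.5 - 0.1763 x mm high at x mm; free all round from the mast (33 mm diameter, top 225 mm high) to the end stop, a 26 mm disc at x = 195 mm. Opposite it a bar carries the knob.
- knob (a point): middle of the turning knob: upright, round, black, 18 mm diameter, 196 to 234 mm high, standing on the arm's tail bar (top 193 mm high), 74 mm from the mast axis on the side away from the rail; here 215 mm high. Only the mast, 33 mm thick, stands near it.
- rail_load (a point): point on the rail's axis near its upper end, 96.5 mm from the mast axis, 186.5 mm high: the place to hook on. A basket with its wheels centred here hangs tilted 10 degrees with the rail, its underside 84.5 mm from the mast axis, and has some 70 mm to roll.
- drip_point (a point): point of the arm, 155 mm from the mast axis and 106 mm high, where the centre of the basket's underside comes to hang once the basket is at the end stop.
- dip_basket: steel wire basket, 47 mm diameter, rim 31 mm high, a tan specimen disc held in it; 131.5 mm high over its hanger; 0.15 to 0.3 kg. Origin: centre of underside; z up; x along the line of the wheels. At y = +24 to +27 mm a strap rises to 97.5 mm; from its top a bridge leads over to the grip. The -y side is open: the rail can enter there, between rim (31) and wheels (69). Either end may lead.
- basket_grip (a point): centre of the basket's black grip, on the basket's axis 117 mm above its underside: a block 30 mm (basket x) by 10 mm (basket y), from 97.5 to 131.5 mm above the underside, standing on the bridge, which is 16 mm wide.
- wheel_line (a point): midpoint between the two white flanged wheels, on the basket's axis 82 mm above its underside; the wheels are at basket x = -16 and +16 mm, axles along y, tread radius 9, flange radius 13, 12 mm clear between flanges (y = -6 to +6). Resting on the rail, this point is 13 mm above the rail's axis. The wheels turn freely and roll slowly down the rail when released.
- beaker_large: the large glass beaker, empty, 65 mm diameter, 90 mm high. Origin: centre of its underside. It stands under the arm's 4th, 6th or 8th click from park, 155 mm from the mast axis, within 5 mm; the two small beakers stand under the other two.
- beaker_small_1: a small glass beaker, empty, 55 mm diameter, 72 mm high, standing firmly. Origin: centre of its underside.
- beaker_small_2: another small beaker, the same in size and shape.
Things that resemble listed ones, but are neither listed nor needed, are in the scene too. Leave any pink look-alike of the beaker_large alone.

How it is judged (in metres and radians):
On the way, in this order (a step that is already met when the one before it is completed fails the run):
1. the empty arm stands, let go, in the click whose rail end is over the large beaker (horizontal distance between drip_point and beaker_large below 0.018 m and velocity of joint index_head between -0.1 and 0.1 rad/s and contact force between each of the fingers, dip_basket and drain_arm below 0.05 N), for 0.2 s.
2. the basket hangs, let go, on the upper part of the rail, at least 30 mm from where it will stop (contact force between the fingers and dip_basket below 0.05 N and contact force between dip_basket and drain_arm above 0.1 N and x of dip_basket in the frame of drain_arm between 0.04 and 0.125 m and height (world z) of dip_basket above 0.095 m), for 0.04 s.
At the end, for the whole second after the job is handed in: The arm rests in the click over the large beaker (drip point within 18 mm of its axis; a click is 40 mm); the basket hangs still on the rail at the end stop, within 20 mm of that axis, tilted under 0.35 rad; the beaker is upright (horizontal distance between dip_basket and beaker_large below 0.02 m and x of dip_basket in the frame of drain_arm above 0.145 m and height (world z) of dip_basket above 0.098 m and contact force between dip_basket and drain_arm above 0.5 N and linear speed of dip_basket below 0.03 m/s and angle between dip_basket's own z axis and vertical below 0.35 rad and angle between beaker_large's own z axis and vertical below 0.1 rad and horizontal distance between drip_point and beaker_large below 0.018 m); the robot touches nothing.
It fails at once if the basket is tipped by more than 45 degrees (angle between dip_basket's own z axis and vertical above 0.79 rad).
It fails at once if the large beaker is pushed more than 15 mm or knocked over (distance of beaker_large from where it was at the start of the episode above 0.015 m).
It also fails if it takes over 61 s, if anything falls off the work surface, if the arm or the gripper's body presses on something with over 40 N, if the wrist force passes 120 N, or if a joint passes its speed limit or range.

ROBOT

A 6-joint arm with a two-finger parallel gripper is mounted at the origin on a cart in front of the work surface, level with it; the furniture and walls round the work are solid. World frame = base frame: x ahead of the robot, y to its left, z up, the work surface at z = 0. Lengths are in mm, angles in rad, forces in N, time in s.
With the tool pointing down it reaches from about 275 to 850 mm from the base axis. Payload 5.2 kg.
Tool frame: the origin (TCP) lies at the very end of the fingers, on their centre line; the grasp point (between the pads) lies 19 mm behind it (ctrl.hold_point_z is the distance from the TCP to the grasp point, in mm); y points along the fingers, z is the direction in which the jaws open and shut, and the axes are right-handed (so a half turn about y gives the same grasp; the last joint's range is limited). The gripper opens to 85 mm and grips with 20 to 120 N. Pads are 22 mm wide; open, the fingers measure 114 mm over their backs; the gripper's body (76 mm by 85 mm) begins 54 mm behind the grasp point. The pads swing forward as they close: fully open they stand 13 mm farther back than shut.
Start: joints at [0.965, 0.259, 1.535, -0, 1.348, -0.203], TCP at [215.577, 505.996, 231.31] pointing down, gripper open.
Joint ranges: [-3.14, 3.14], [-0.91, 2.08], [0.19, 2.58], [-1.22, 4.36], [0.22, 2.71], [-3.12, 3.12]. Speed limits (rad/s): [2.57, 2.57, 3.14, 3.14, 3.14, 3.14].

INTERFACE

Orientations are given as a rotation vector (axis times angle).
In Python, from bench import ctrl gives the robot as it stands. Calls block until the motion is done:
- ctrl.move_ptp(position, orientation): joint-space move of the TCP to a pose.
- ctrl.movel(position, ori=None, rate=150): straight line of the TCP; ori=None keeps the orientation; rate is the mean speed in mm/s.
- ctrl.set_joints(angles): joint-space move.
- ctrl.set_gripper(opening, f_grip=None): opening from 0.0 (shut) to 1.0 (fully open); f_grip is the grip in N (None keeps the last); returns when the fingers have stopped.
- ctrl.wait(seconds).
- ctrl.inverse_kinematics(position, orientation): joint angles nearest the present ones, or None.
- ctrl.get_state(): the state.
- ctrl.read_camera(name): name is "scene" or "top" or "wrist"; returns (picture, depth): 400x640x3 uint8, blue, green, red; 400x640 float32, mm along the optical axis (not along the pixel's ray), 0 where there is no reading.
- ctrl.get_calibration(name): a dict with "vfov" (degrees; the focal length in pixels is half the picture's height over the tangent of half this angle, whatever the lens; pixels are square), "cx", "cy" (the principal point, pixels), "dist" ([k1, k2, p1, p2, k3] as OpenCV has them; the pictures are not rectified), "pose" (4x4, takes a point from camera to world coordinates). Camera axes: x right, y down, z forward; pixel columns grow to the right and rows downward; lengths in mm; the calibration is good to about 2 mm. A picture is of the moment at which its call begins: read the wrist's pose just before it. get_calibration takes no time and is no camera call; for the wrist camera it gives the pose at the moment of the call.
A pose or a line that the arm cannot do raises ctrl.IKError and nothing moves.
- ctrl.hand_in(): hands the job in, once; it reports no verdict.
Trained networks look in the newest picture that a camera, given by its name, has taken for a name from the list of things; names that differ only in an ending like _2 or _b are one class to them, and where a whole thing is asked for, a point or a joint stands for the part that bears it (a point fixed in the world has none). Each returns a list of dicts, best first, with "conf" (0 to 1); they miss things now and then, are a little off and sometimes report something else, mostly with a low value. They report only what shows in the picture. A call takes as long as a camera call. They do not tell look-alikes from the thing itself.
- ctrl.look_for(target, camera): "rect" ([centre column, centre row, width, height] in pixels, round what is visible of it).
- ctrl.regions_of(target, camera): "mask" (400x640 bool, what is visible of it) and "rect" ([centre column, centre row, width, height] in pixels, round what is visible of it).
- ctrl.mark_of(target, camera): "centre" ([column, row] in pixels: a listed point, or the origin of a listed thing).
The state is a dict: "t": time; "qpos": joint angles; "joint_vel": joint speeds; "joint_torque": joint torques, N m; "position": TCP position; "orientation": TCP orientation; "wrist_force": force on the tool from outside, world axes, zero at the start; "ft_torque": the same for the moment, N m; "width": opening from 0.0 (shut) to 1.0 (fully open).
Only numpy, scipy, OpenCV 4.12 (cv2) and the standard library are available. Lean on these libraries where they do the work, as an engineer would, in place of code of your own. Each camera call takes 0.05 s, during which the arm holds its last target.

## Working session

There is one attempt and no reset: what is moved stays moved. The work goes in short steps, each a Python script; the robot and the scene stay as the last script left them, time stands still between calls to the robot, and variables do not carry over. Pictures are saved under pics/ and viewed, and the job is handed in when it is done.

```bash
ls; mkdir -p pics; cat > h.py <<'E'
import numpy as np, cv2
from bench import ctrl
from scipy.spatial.transform import Rotation as R
def cal(n):
    c=ctrl.get_calibration(n); f=200/np.tan(np.radians(c['vfov'])/2)
    return np.array([[f,0,c['cx']],[0,f,c['cy']],[0,0,1.]]),np.array(c['dist'],float),np.array(c['pose'],float)
def ray(n,px,c=None):
    K,d,T=c or cal(n)
    u=cv2.undistortPoints(np.array([[px]],float),K,d)[0,0]
    return T[:3,3],T[:3,:3]@np.array([u[0],u[1],1.])
def at_z(n,px,z,c=None):
    o,r=ray(n,px,c); return o+r*(z-o[2])/r[2]
def at_d(n,px,dep,c=None):
    o,r=ray(n,px,c); return o+r*dep
def proj(n,P,c=None):
    K,d,T=c or cal(n); Ti=np.linalg.inv(T)
    P=np.atleast_2d(np.array(P,float))
    return cv2.projectPoints(P@Ti[:3,:3].T+Ti[:3,3],np.zeros(3),np.zeros(3),K,d)[0][:,0]
def cloud(n,dep,c=None):
    c=c or cal(n); K,d,T=c
    v,u=np.mgrid[0:400,0:640]
    p=cv2.undistortPoints(np.stack([u,v],-1).reshape(-1,1,2).astype(float),K,d).reshape(400,640,2)
    P=np.dstack([p,np.ones((400,640))])*dep[...,None]
    W=P@T[:3,:3].T+T[:3,3]; W[dep<=0]=np.nan
    return W
E
python3 - <<'E'
from h import *
np.set_printoptions(precision=1,suppress=True)
for n in ['scene','top','wrist']:
    im,d=ctrl.read_camera(n); cv2.imwrite(f'pics/{n}0.png',im); np.save(f'pics/{n}0.npy',d)
    c=cal(n); print(n,c[2][:3,3],c[0][0,0])
    if n=='wrist': continue
    for t in ['drain_stand','drain_arm','knob','rail_load','drip_point','dip_basket','basket_grip','wheel_line','beaker_large','beaker_small_1']:
        print(t,[(np.array(r['centre']).round(1),round(r['conf'],2)) for r in ctrl.mark_of(t,n)])
print(ctrl.get_state())
E
```

```text
pics
scene [  86.4 -756.3  532.4] 361.6473128945851
drain_stand [(array([346.1, 302.4]), 0.66)]
drain_arm [(array([349.1, 299.8]), 0.66)]
knob [(array([355. , 237.5]), 0.56), (array([243.6, 254.3]), 0.26)]
rail_load [(array([347.8, 212.3]), 0.93)]
drip_point []
dip_basket [(array([242.6, 252.6]), 0.57)]
basket_grip [(array([237.4, 216.3]), 0.64), (array([396.8, 280.3]), 0.18)]
wheel_line [(array([240.8, 222.4]), 0.64)]
beaker_large [(array([398.4, 283.4]), 0.9), (array([446.8, 287.7]), 0.79), (array([411.7, 301.4]), 0.72)]
beaker_small_1 [(array([413.6, 326.4]), 0.75), (array([416.1, 301.4]), 0.69)]
top [ 481.   -96.5 1117.6] 370.0214758001294
drain_stand [(array([377.9, 240.3]), 0.73), (array([264.1, 271.1]), 0.58)]
drain_arm [(array([376.4, 238.6]), 0.9), (array([404.5, 195. ]), 0.28)]
knob [(array([414.8, 252.2]), 0.74), (array([376.7, 236.3]), 0.69)]
rail_load [(array([352.8, 209.3]), 0.65)]
drip_point []
dip_basket [(array([266.8, 266.5]), 0.92)]
basket_grip [(array([263.1, 270.9]), 0.71), (array([376., 238.]), 0.69)]
wheel_line [(array([266.9, 271.2]), 0.56), (array([408.3, 197.3]), 0.28)]
beaker_large [(array([380.9, 186.2]), 0.6), (array([408.3, 163.1]), 0.6)]
beaker_small_1 [(array([419. , 216.9]), 0.89), (array([379.6, 188.2]), 0.25)]
wrist [141.4 536.8 373.5] 285.1778434583758
{'t': 1.15, 'qpos': array([ 1. ,  0.3,  1.5,  0. ,  1.3, -0.2]), 'joint_vel': array([ 0., -0., -0., -0., -0., -0.]), 'joint_torque': array([  0. , -44.6, -29.1,   0. ,   0. ,   0. ]), 'position': array([215.6, 506. , 231.3]), 'orientation': array([-1.5,  0.3, -0.3]), 'wrist_force': array([0.5, 0.2, 0.1]), 'ft_torque': array([-0.,  0., -0.]), 'width': 1.0031922359169982}
```

View pics/scene0.png

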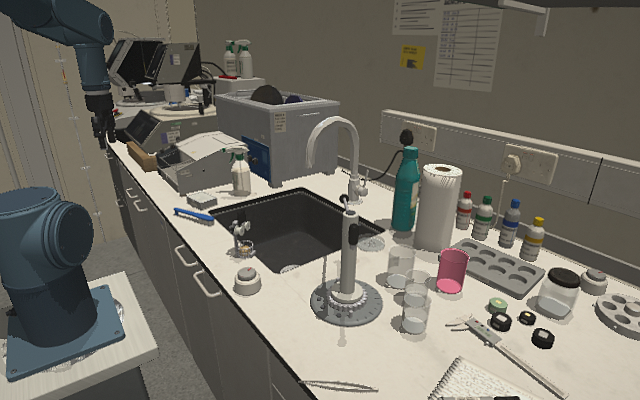

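View pics/top0.png

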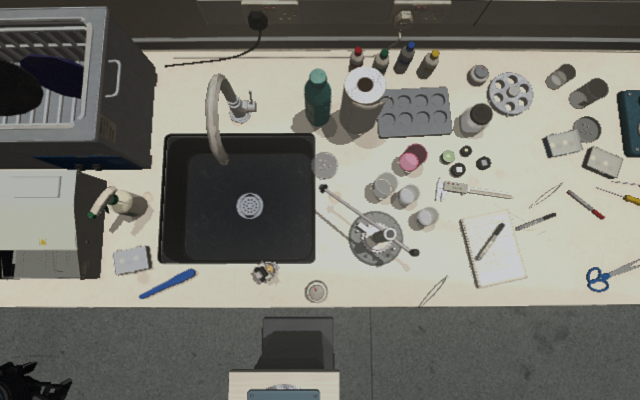

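```bash
python3 - <<'E'
import cv2
a=cv2.imread('pics/top0.png')[110:320,230:490]; cv2.imwrite('pics/topc.png',cv2.resize(a,None,fx=2.8,fy=2.8,interpolation=cv2.INTER_CUBIC))
a=cv2.imread('pics/scene0.png')[180:350,200:480]; cv2.imwrite('pics/scenec.png',cv2.resize(a,None,fx=2.8,fy=2.8,interpolation=cv2.INTER_CUBIC))
E
```

```text
(no output)
```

View pics/topc.png

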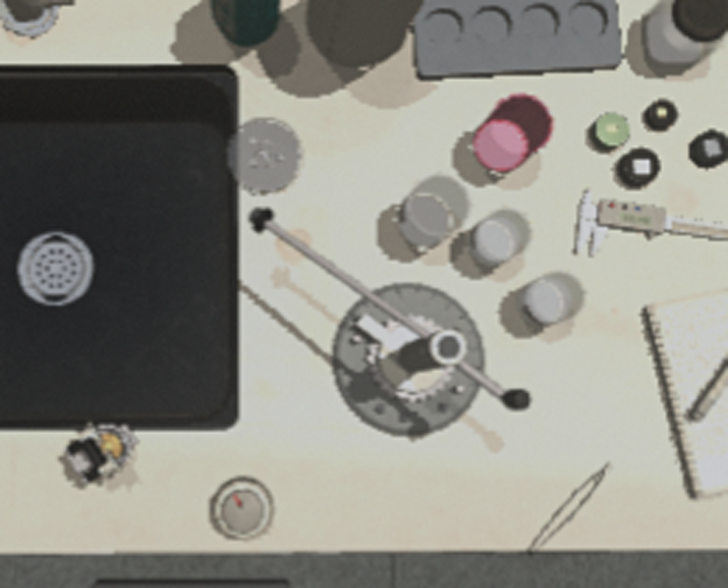

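View pics/scenec.png

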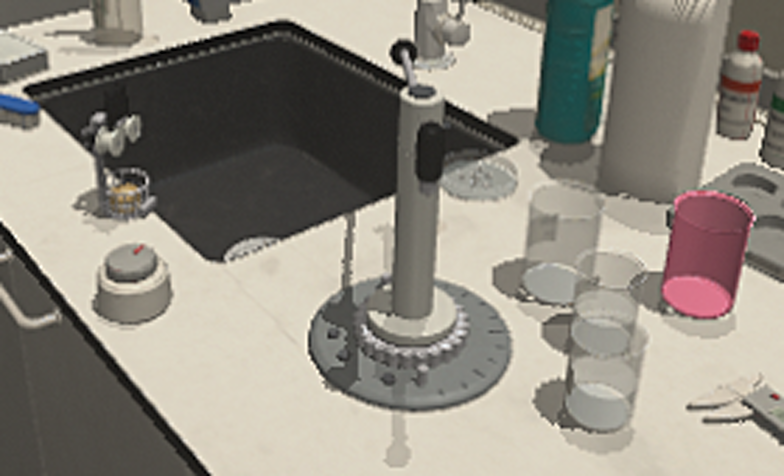

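The top view shows the rail pointing up-left, with its end stop at (323,188) and its knob at (414,252). Three clear beakers stand near (384,187), (406,196) and (425,217), with the pink look-alike at (411,158). The basket is near (264,271). Next I'll measure these.

```bash
python3 - <<'E'
from h import *
np.set_printoptions(precision=1,suppress=True)
for n in ['top','scene']:
    im,d=ctrl.read_camera(n); c=cal(n); W=cloud(n,d,c)
    for t in ['beaker_large','beaker_small_1','drain_stand','dip_basket','drain_arm','knob']:
        for r in ctrl.regions_of(t,n)[:5]:
            m=r['mask']; P=W[m]; P=P[np.isfinite(P[:,0])]
            print(n,t,round(r['conf'],2),np.array(r['rect']).round(),'med',np.median(P,0),'lo',np.percentile(P,2,0),'hi',np.percentile(P,98,0), 'bgr',im[m].mean(0))
    if n=='top': 
        np.save('pics/Wt.npy',W)
        # base disc
        m=(abs(W[...,2]-10)<4); m[:200]=0;m[280:]=0;m[:,:335]=0;m[:,415:]=0
        P=W[m]; print('disc pts',len(P),P.mean(0),P.min(0),P.max(0))
        # mast top
        m=(abs(W[...,2]-225)<8); m[:200]=0;m[280:]=0;m[:,:360]=0;m[:,400:]=0
        P=W[m]; print('mast top',len(P),np.median(P,0),P.min(0),P.max(0))
        for nm,px,z in [('mast top',(390,234),225),('knob',(414.5,252.5),234),('stop',(323.5,188),169)]:
            print(nm,at_z('top',px,z,c), W[int(px[1]),int(px[0])])
        print('basket region'); 
        m=(W[...,2]>5); m[:250]=0;m[290:]=0;m[:,:245]=0;m[:,285:]=0
        for v,u in np.argwhere(m): 
            if W[v,u,2]>60: print(u,v,W[v,u])
E
```

```text
top beaker_large 0.66 [384. 184.  26.  24.] med [ 688.1 -302.1   34.2] lo [ 650.4 -324.3   -0.4] hi [ 710.8 -266.7   91.5] bgr [135.9 142.8 144.5]
top beaker_large 0.57 [412. 158.  23.  29.] med [ 771.1 -388.5   44. ] lo [ 734.  -411.2   -0.4] hi [ 794.7 -350.8   90.5] bgr [104.1  95.  136.2]
top beaker_large 0.25 [409. 196.  22.  21.] med [ 655.3 -369.4   35.1] lo [ 628.9 -391.    20.2] hi [ 679.4 -340.1   73.9] bgr [153.4 158.1 158.7]
top beaker_small_1 0.91 [427. 216.  24.  21.] med [ 589.  -422.9   35.8] lo [ 564.1 -443.3   23.9] hi [ 613.2 -392.1   73.5] bgr [150.1 155.4 156.4]
top beaker_small_1 0.61 [410. 194.  25.  22.] med [ 657.5 -367.6   34.9] lo [ 629.7 -391.1   18.7] hi [ 680.3 -340.1   74. ] bgr [153.2 157.9 158.4]
top drain_stand 0.96 [372. 224.  99.  78.] med [ 526.5 -261.3   13.7] lo [ 458.  -344.2    4.1] hi [ 648.2 -122.7  226.9] bgr [122. 127. 128.]
top dip_basket 0.92 [266. 272.  25.  28.] med [436.7  42.9  87. ] lo [409.7  19.6  -0.3] hi [460.   71.9 134.1] bgr [102.6 113.3 119.1]
top drain_arm 0.92 [367. 221.  95.  69.] med [ 535.  -259.3  173.5] lo [ 481.1 -33
[... 7619 characters left out ...]
12.  30.  44.] med [ 578.9 -425.1   47.1] lo [ 565.3 -445.5    5.7] hi [ 616.8 -394.6   71.6] bgr [148.7 158.9 161.8]
scene beaker_small_1 0.75 [418. 281.  28.  26.] med [ 659.1 -363.4   58.3] lo [ 630.2 -393.6   33.2] hi [ 682.9 -340.6   72.8] bgr [151.5 163.9 169. ]
scene drain_stand 0.78 [347. 261.  69. 136.] med [ 517.7 -288.8   21.3] lo [ 457.3 -350.6    2.2] hi [ 643.3 -125.7  224.1] bgr [109.4 115.7 117.1]
scene dip_basket 0.76 [240. 235.  22.  48.] med [431.   40.3  75. ] lo [412.2  19.7   1. ] hi [462.9  97.4 129.7] bgr [ 90.4  98.9 103.5]
scene drain_arm 0.46 [401. 266.  31.  43.] med [ 663.6 -301.8   65.2] lo [ 652.4 -326.3    3.2] hi [ 715.7 -261.2   90.6] bgr [147.4 159.1 163.5]
```

```bash
python3 - <<'E'
import cv2
a=cv2.imread('pics/top0.png')[250:295,240:300]; cv2.imwrite('pics/tb.png',cv2.resize(a,None,fx=12,fy=12,interpolation=cv2.INTER_CUBIC))
a=cv2.imread('pics/scene0.png')[205:275,215:275]; cv2.imwrite('pics/sb.png',cv2.resize(a,None,fx=8,fy=8,interpolation=cv2.INTER_CUBIC))
E
```

```text
(no output)
```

View pics/tb.png

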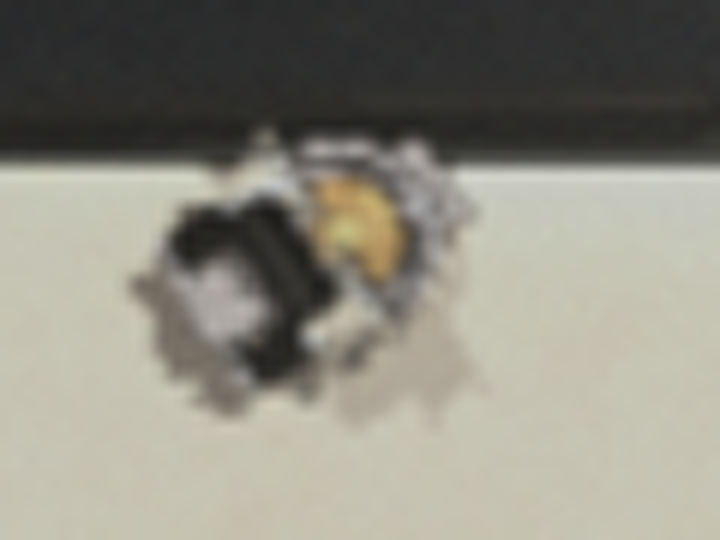

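View pics/sb.png

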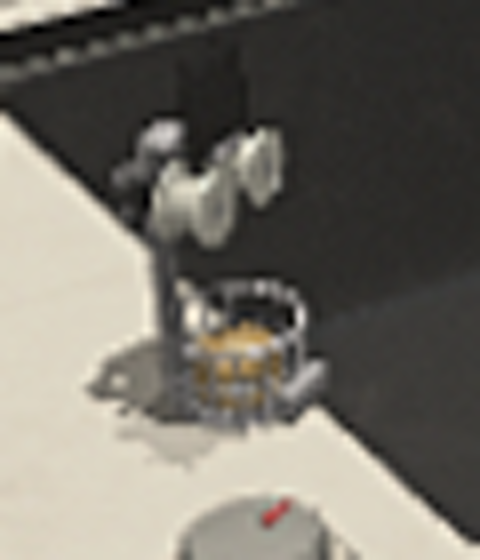

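The beaker at (384,187) measures about 60 mm or more across with its rim at 91 mm, so it is the large one. The ones at (408,195) and (426,216) have 73 mm rims and are the small ones, and the one at (411,158) is pink. From the mast at (529,-272) the rail points to 52° and the large beaker lies at −8.7°, which is 4 clicks clockwise. The small beakers come out 2 and 4 clicks beyond that, so the start is notch 0. One enlarged crop to confirm, along with IK checks.

```bash
cat >> h.py <<'E'
def ori(jaw,down=(0,0,-1)):
    """tool y = down, tool z = jaw"""
    y=np.array(down,float); y/=np.linalg.norm(y); z=np.array(jaw,float); z-=y*(z@y); z/=np.linalg.norm(z)
    return R.from_matrix(np.stack([np.cross(y,z),y,z],1)).as_rotvec()
M=np.array([529.3,-273.0])
def knobpose(a,r=74):  # a = rail azimuth deg
    k=np.radians(a+180); p=M+r*np.array([np.cos(k),np.sin(k)])
    return p,np.array([-np.sin(k),np.cos(k),0])
E
python3 - <<'E'
from h import *
np.set_printoptions(precision=2,suppress=True)
a=cv2.imread('pics/top0.png')[140:235,360:450]; cv2.imwrite('pics/bk.png',cv2.resize(a,None,fx=6,fy=6,interpolation=cv2.INTER_CUBIC))
s=ctrl.get_state(); print(s['t'],R.from_rotvec(s['orientation']).as_matrix())
Tt=np.eye(4);Tt[:3,:3]=R.from_rotvec(s['orientation']).as_matrix();Tt[:3,3]=s['position']
print('cam in tool',np.linalg.inv(Tt)@cal('wrist')[2])
for sg in (1,-1):
  for a in (52,22,-8):
    p,j=knobpose(a); print(sg,a,p,ctrl.inverse_kinematics([*p,203],ori(sg*j)),ctrl.inverse_kinematics([*p,330],ori(sg*j)))
  for b in (120,82):
    j=sg*np.array([np.cos(np.radians(b)),np.sin(np.radians(b)),0])
    print('basket',b,ctrl.inverse_kinematics([437,43,101] if b==120 else [625,-286,218],ori(j)))
E
```

```text
1.85 [[ 0.92  0.    0.39]
 [-0.39  0.    0.92]
 [ 0.   -1.    0.  ]]
cam in tool [[  -0.      0.95    0.31  -80.36]
 [  -0.     -0.31    0.95 -142.18]
 [   1.      0.      0.     -0.78]
 [   0.      0.      0.      1.  ]]
1 52 [ 483.74 -331.31] [-0.79  0.34  1.49  0.    1.31 -0.13] [-0.79  0.28  1.27  0.    1.59 -0.13]
1 22 [ 460.69 -300.72] [-0.78  0.28  1.58  0.    1.28  0.41] [-0.78  0.21  1.36  0.    1.57  0.41]
1 -8 [ 456.02 -262.7 ] [-0.73  0.24  1.63 -0.    1.27  0.98] [-0.73  0.17  1.41  0.    1.56  0.98]
basket 120 [-0.16  0.2   1.97 -0.    0.97 -2.25]
basket 82 [-0.59  0.52  1.18  0.    1.44 -2.02]
-1 52 [ 483.74 -331.31] [-0.79  0.34  1.49  0.    1.31  3.01] [-0.79  0.28  1.27  0.    1.59  3.01]
-1 22 [ 460.69 -300.72] [-0.78  0.28  1.58 -0.    1.28 -2.74] [-0.78  0.21  1.36 -0.    1.57 -2.74]
-1 -8 [ 456.02 -262.7 ] [-0.73  0.24  1.63  0.    1.27 -2.17] [-0.73  0.17  1.41  0.    1.56 -2.17]
basket 120 [-0.16  0.2   1.97  0.    0.97  0.89]
basket 82 [-0.59  0.52  1.18  0.    1.44  1.12]
```

View pics/bk.png

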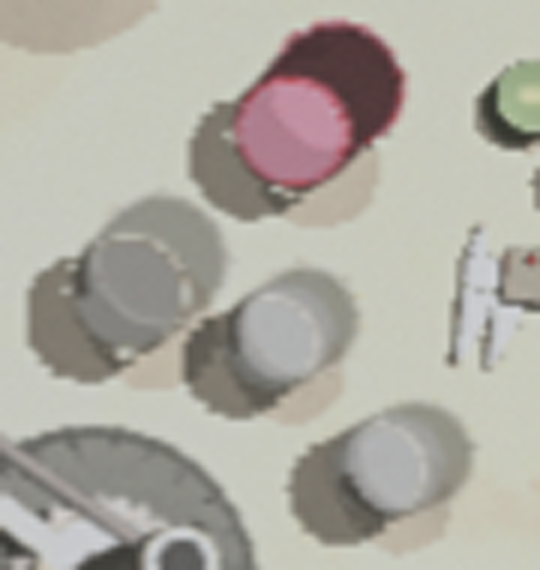

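The crop confirms it: the leftmost clear beaker at crop (150,280) is clearly bigger than the two small ones at (295,340) and (405,465). Next, hover over the knob and look with the wrist camera.

```bash
python3 - <<'E'
from h import *
np.set_printoptions(precision=1,suppress=True)
p,j=knobpose(52)
ctrl.move_ptp([*p,300],ori(j)); ctrl.set_gripper(0.5)
c=cal('wrist'); im,d=ctrl.read_camera('wrist'); cv2.imwrite('pics/w1.png',im)
W=cloud('wrist',d,c); np.save('pics/w1W.npy',W)
print(ctrl.get_state()['t'],ctrl.get_state()['position'])
for P,n in [((*p,234),'knob top'),((*M,225),'mast top'),((*M,10),'base')]: print(n,proj('wrist',P,c))
m=(W[...,2]>228)&(W[...,2]<242); P=W[m]; print(len(P), np.median(P,0),P.min(0),P.max(0))
m=(W[...,2]>219)&(W[...,2]<=228); P=W[m]; print(len(P), np.median(P,0),P.min(0),P.max(0))
E
```

```text
5.4833 [ 483.8 -331.3  300. ]
knob top [[319.7 214.8]]
mast top [[319.9 115.8]]
base [[319.2 112.9]]
352 [ 487.6 -330.6  233.1] [ 478.5 -339.4  228.1] [ 495.3 -322.9  235.3]
1551 [ 531.2 -273.4  222.1] [ 479.5 -337.3  219.1] [ 547.8 -257.3  228. ]
```

View pics/w1.png

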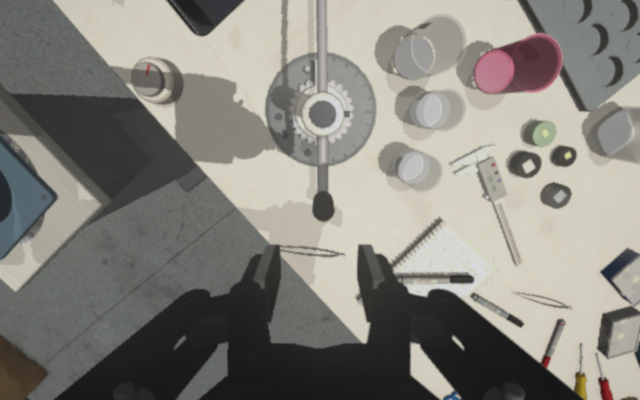

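Knob seen at (322,206) and mast at (322,114); both agree with the estimates to within 3 mm. Now I'll cage the knob and turn it through 4 clicks.

```bash
sed -i 's/^M=.*/M=np.array([530.7,-273.5])/' h.py; python3 - <<'E'
from h import *
np.set_printoptions(precision=1,suppress=True)
p,j=knobpose(52.5)
ctrl.movel([*p,300],ori(j)); ctrl.movel([*p,204],ori(j),rate=120); print(ctrl.get_state()['wrist_force'])
ctrl.set_gripper(0.28); s=ctrl.get_state(); print(s['t'],s['width'],s['wrist_force'])
for a in np.arange(47.5,-7.6,-5):
    p,j=knobpose(a); ctrl.movel([*p,204],ori(j),rate=60)
    s=ctrl.get_state(); print(a,round(s['t'],2),s['wrist_force'],end=' | ')
p,j=knobpose(-8); ctrl.movel([*p,204],ori(j),rate=60)
ctrl.wait(0.2); print(ctrl.get_state()['wrist_force'])
ctrl.set_gripper(0.6); ctrl.movel([*p,300],rate=200)
im,d=ctrl.read_camera('top'); cv2.imwrite('pics/t2.png',im); W=cloud('top',d); np.save('pics/t2W.npy',W)
c=cal('wrist'); im,d=ctrl.read_camera('wrist'); cv2.imwrite('pics/w2.png',im); np.save('pics/w2W.npy',cloud('wrist',d,c))
print(ctrl.get_state()['t'],proj('top',[M[0]+155*np.cos(np.radians(-7.8)),M[1]+155*np.sin(np.radians(-7.8)),176]))
a=cv2.imread('pics/t2.png')[110:320,230:490]; cv2.imwrite('pics/t2c.png',cv2.resize(a,None,fx=2.8,fy=2.8,interpolation=cv2.INTER_CUBIC))
E
```

```text
[0.9 0.3 0.4]
7.0083 0.2821597188106648 [1.1 0.3 0.4]
47.5 7.27 [ 7.3 -4.7 -5.2] | 42.5 7.53 [0.3 0.4 1. ] | 37.5 7.78 [ 0.2 -0.4  0.7] | 32.5 8.04 [ 3.2 -2.8 -2.3] | 27.5 8.3 [-0.2 -0.3  0.4] | 22.5 8.56 [ 1.2  0.1 -0.6] | 17.5 8.82 [ 1.8 -3.9 -1.2] | 12.5 9.07 [-0.6 -0.2 -0.3] | 7.5 9.33 [ 0.1  0.3 -0.9] | 2.5 9.59 [ 0.6 -2.7 -1.5] | -2.5 9.85 [-0.3  0.1 -0.5] | -7.5 10.11 [-0.3 -0.5  0. ] | [ 0.1  0.4 -0.8]
11.6667 [[392.  175.2]]
```

View pics/t2c.png

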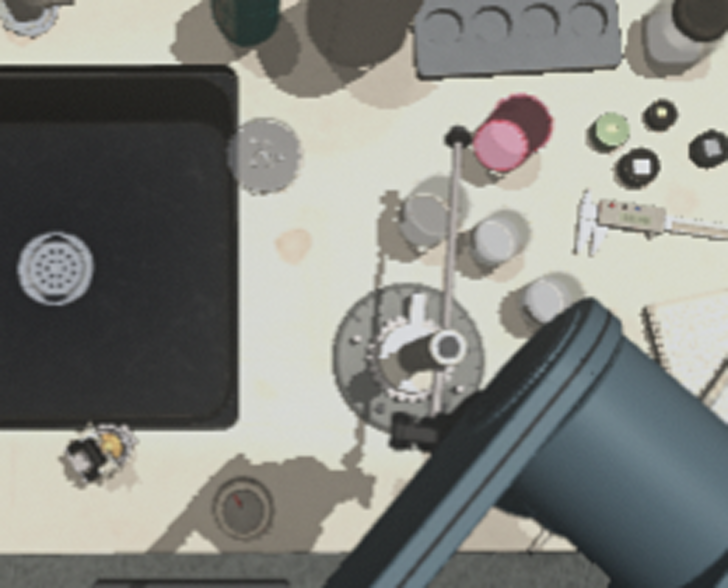

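View pics/w2.png

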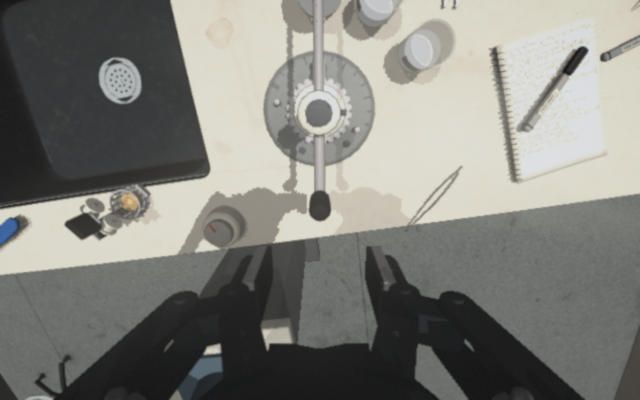

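All four clicks showed as four force spikes, and the rail at crop (450,240) now passes over the large beaker. I'll measure the rail, then hover over the basket.

```bash
python3 - <<'E'
from h import *
np.set_printoptions(precision=2,suppress=True)
for f in ['t2W','w2W']:
    W=np.load(f'pics/{f}.npy'); 
    u=np.array([np.cos(np.radians(-8)),np.sin(np.radians(-8))]); n=np.array([-u[1],u[0]])
    X=(W[...,:2]-M)@u; Y=(W[...,:2]-M)@n; zr=203.5-.1763*X+4
    m=(X>35)&(X<175)&(abs(Y)<20)&(abs(W[...,2]-zr)<6)
    k=np.polyfit(X[m],Y[m],1); print(f,m.sum(),'lat = ',k,'dz',np.median((W[...,2]-zr)[m]), 'az',-8+np.degrees(k[0]))
    for lo in range(35,175,20):
        q=m&(X>=lo)&(X<lo+20); 
        if q.any(): print(lo,q.sum(),np.median(Y[q]),Y[q].min(),Y[q].max())
b=np.radians(120); j=-np.array([np.cos(b),np.sin(b),0])
ctrl.move_ptp([437.5,43,260],ori(j)); ctrl.set_gripper(0.7)
c=cal('wrist'); im,d=ctrl.read_camera('wrist'); cv2.imwrite('pics/w3.png',im); W=cloud('wrist',d,c); np.save('pics/w3W.npy',W)
print(ctrl.get_state()['t'])
for t in ['dip_basket','basket_grip','wheel_line']:
    for r in ctrl.mark_of(t,'wrist')[:2]:
        print(t,r['conf'],r['centre'],at_z('wrist',r['centre'],{'dip_basket':0,'basket_grip':117,'wheel_line':82}[t],c))
E
```

```text
t2W 165 lat =  [0.01 0.78] dz -0.06628393374029429 az -7.489531905702498
35 22 1.4194647771438318 -1.4861209833990268 4.226796192967414
55 26 1.0848742340484054 -3.3191087647044046 4.9188308443893325
75 24 1.7089693881620596 -1.7910004206215442 4.774048365258999
95 24 1.9567624975196631 -2.1935360001082063 5.060458314773901
115 21 2.147685624024346 -1.2981361882599423 4.9323641224671775
135 26 2.6310587403800128 -2.595369488568431 5.685644145210844
155 22 2.184904271930521 -1.3357046963586507 5.341252852590426
w2W 700 lat =  [0.01 0.29] dz -0.8804243869249859 az -7.335023342034748
35 297 0.7825612034099927 -3.127352957203613 4.732563537368575
55 278 0.7988205592416461 -3.1115438157200215 4.686507892910413
75 125 0.8105246619753365 -2.2662039180790243 4.66557354199411
13.15
dip_basket 0.77 [317.1, 164.8] [439.09  45.73   0.  ]
basket_grip 0.88 [311.7, 186.0] [436.31  49.92 117.  ]
wheel_line 0.62 [315.5, 176.1] [440.26  48.06  82.  ]
```

View pics/w3.png

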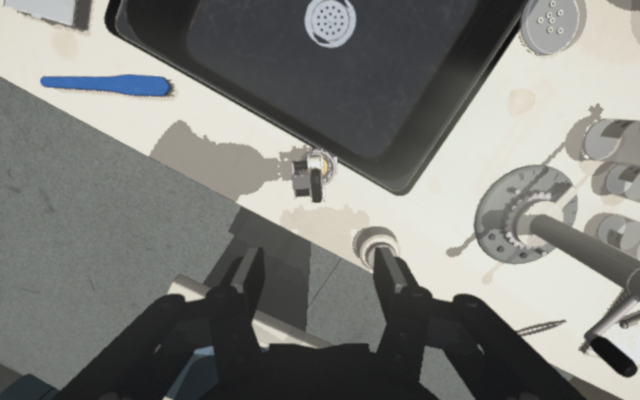

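The basket sits at about (315,175) with its grip at (317,185), roughly aligned with the jaws. I'll refine that with an enlarged crop and the depth data.

```bash
python3 - <<'E'
from h import *
np.set_printoptions(precision=1,suppress=True)
im=cv2.imread('pics/w3.png'); W=np.load('pics/w3W.npy')
a=im[140:215,270:350]; cv2.imwrite('pics/w3c.png',cv2.resize(a,None,fx=8,fy=8,interpolation=cv2.INTER_CUBIC))
near=(np.hypot(W[...,0]-437.5,W[...,1]-43)<60)
m=near&(W[...,2]>124)&(W[...,2]<140); P=W[m]
c,_,_=None,0,0
r=cv2.minAreaRect(P[:,:2].astype(np.float32)); print('grip top',len(P),P.mean(0),r)
m=near&(W[...,2]>104)&(W[...,2]<140); P=W[m]; print('grip all',len(P),P.mean(0),cv2.minAreaRect(P[:,:2].astype(np.float32)))
m=near&(W[...,2]>94)&(W[...,2]<103); P=W[m]; print('bridge',len(P),P.mean(0),cv2.minAreaRect(P[:,:2].astype(np.float32)))
Wt=np.load('pics/t2W.npy'); near=(np.hypot(Wt[...,0]-437.5,Wt[...,1]-43)<60)
m=near&(Wt[...,2]>127)&(Wt[...,2]<140); P=Wt[m]; print('top grip',len(P),P.mean(0),cv2.minAreaRect(P[:,:2].astype(np.float32)))
E
```

```text
grip top 293 [440.2  47.2 130.2] ((439.6150207519531, 46.86646270751953), (29.45975685119629, 9.953099250793457), 33.685821533203125)
grip all 333 [441.5  47.9 128.3] ((439.6131896972656, 46.86854934692383), (29.46131134033203, 9.978631019592285), 33.59781265258789)
bridge 322 [432.7  58.1  96.7] ((433.64410400390625, 54.117862701416016), (41.101802825927734, 35.174781799316406), 32.87394714355469)
top grip 41 [437.6  44.1 131.9] ((436.8086853027344, 44.267276763916016), (28.1900577545166, 9.740351676940918), 30.910728454589844)
```

View pics/w3c.png

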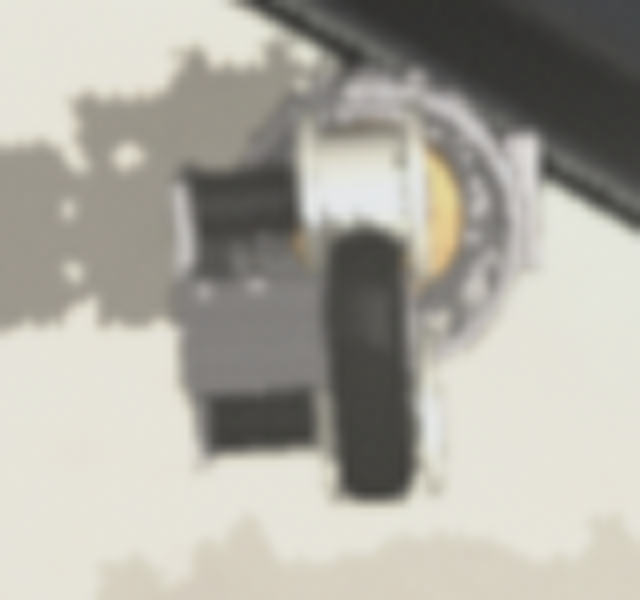

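```bash
python3 - <<'E'
from h import *
np.set_printoptions(precision=2,suppress=True)
b=np.radians(123.5); j=-np.array([np.cos(b),np.sin(b),0])
p=[439.0,46.1]
ctrl.movel([*p,200],ori(j)); ctrl.movel([*p,103],rate=100)
s=ctrl.get_state(); print(s['t'],s['position'],s['wrist_force'])
ctrl.set_gripper(0.35); im,d=ctrl.read_camera('wrist'); cv2.imwrite('pics/w4.png',im)
im,d=ctrl.read_camera('scene'); cv2.imwrite('pics/s4.png',cv2.resize(im[180:300,180:300],None,fx=5,fy=5,interpolation=cv2.INTER_CUBIC))
E
```

```text
14.9667 [439.54  46.02 103.58] [-0.66  0.68  0.17]
```

View pics/w4.png

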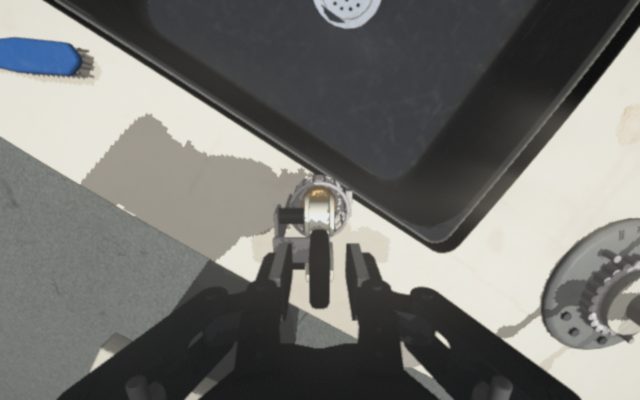

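View pics/s4.png

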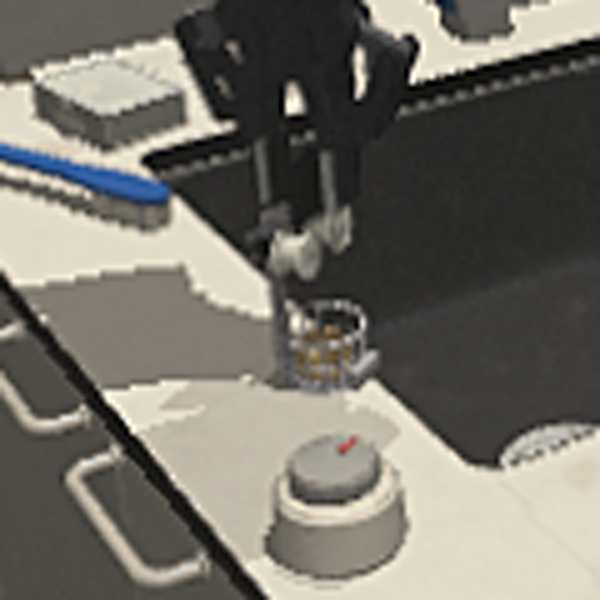

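The grip block at (319,265) stands centred between the fingers. I'll close and lift.

```bash
python3 - <<'E'
from h import *
np.set_printoptions(precision=2,suppress=True)
ctrl.set_gripper(0.0,50); s=ctrl.get_state(); print(s['t'],s['width']*85,s['wrist_force'])
p=s['position']; ctrl.movel([p[0],p[1],p[2]+60],rate=100); ctrl.wait(0.2)
s=ctrl.get_state(); print(s['t'],s['position'],s['width']*85,s['wrist_force'])
c=cal('wrist'); im,d=ctrl.read_camera('wrist'); cv2.imwrite('pics/w5.png',im); np.save('pics/w5W.npy',cloud('wrist',d,c))
im2,d=ctrl.read_camera('scene'); a=cv2.resize(im2[140:280,170:310],None,fx=3.5,fy=3.5,interpolation=cv2.INTER_CUBIC)
b=cv2.resize(im[150:350,240:400],None,fx=2.45,fy=2.45,interpolation=cv2.INTER_CUBIC)
h=min(a.shape[0],b.shape[0]); cv2.imwrite('pics/c5.png',np.hstack([a[:h],b[:h]])[:, :800])
E
```

```text
15.7667 9.167328246262244 [ 0.65 -0.16  0.76]
16.7167 [438.68  46.1  162.36] 9.03594892715335 [ 0.1   0.52 -2.32]
```

View pics/c5.png

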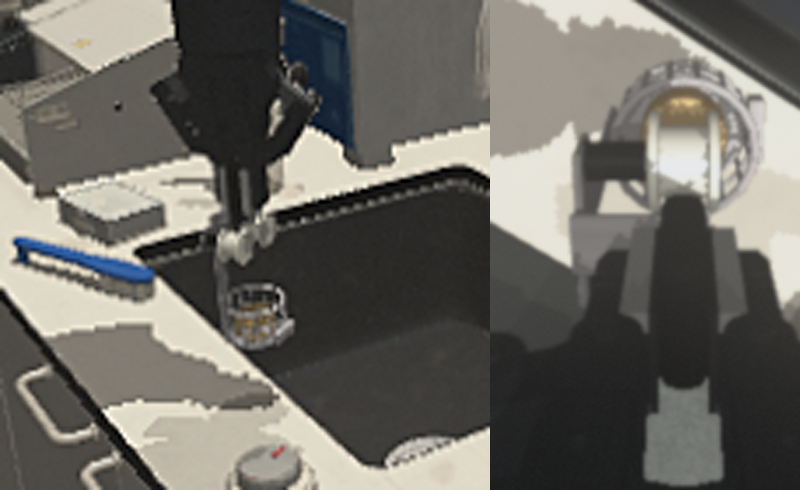

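Grasped: the fingers read 9 mm, the wheels are in front of the pads and the basket hangs upright. Next I'll bring it beside the rail on its left, tilted 10°, with the open −y side facing the rail.

```bash
cat >> h.py <<'E'
AZ=np.radians(-7.4); U=np.array([np.cos(AZ),np.sin(AZ),0]); N=np.array([-U[1],U[0],0]); S10,C10=np.sin(np.radians(10)),np.cos(np.radians(10))
BZ=U*S10+np.array([0,0,C10]); LO=ori(-N,-BZ)
# rail point measured: lat +0.9 at az -8 line
def load(lat,up,x=96.5,off=0.8,h=21.5):
    a8=np.radians(-8); P=np.array([*(M+x*np.array([np.cos(a8),np.sin(a8)])+off*np.array([-np.sin(a8),np.cos(a8)])),203.5-.1763*x])
    return P+BZ*(13+h)+N*lat+np.array([0,0,up])
E
python3 - <<'E'
from h import *
np.set_printoptions(precision=2,suppress=True)
print(load(0,0),ctrl.inverse_kinematics(load(0,0),LO),ctrl.inverse_kinematics(load(90,30),LO))
s=ctrl.get_state(); p=s['position']; ctrl.movel([p[0],p[1],245],rate=200)
ctrl.move_ptp(load(90,25),LO); ctrl.movel(load(45,14),LO,rate=100); ctrl.wait(.2)
s=ctrl.get_state(); print(s['t'],s['position'],load(45,14),s['wrist_force'])
c=cal('wrist'); im,d=ctrl.read_camera('wrist'); cv2.imwrite('pics/w6.png',im); np.save('pics/w6W.npy',cloud('wrist',d,c))
im,d=ctrl.read_camera('scene'); cv2.imwrite('pics/s6.png',cv2.resize(im[150:320,280:480],None,fx=3.8,fy=3.4,interpolation=cv2.INTER_CUBIC))
E
```

```text
[ 632.31 -286.91  220.46] [-0.55  0.65  0.97 -0.07  1.69  1.15] [-0.44  0.6   0.98 -0.05  1.73  1.26]
19.4083 [ 638.31 -241.78  234.66] [ 638.11 -242.28  234.46] [ 0.63 -0.03 -1.81]
```

View pics/w6.png

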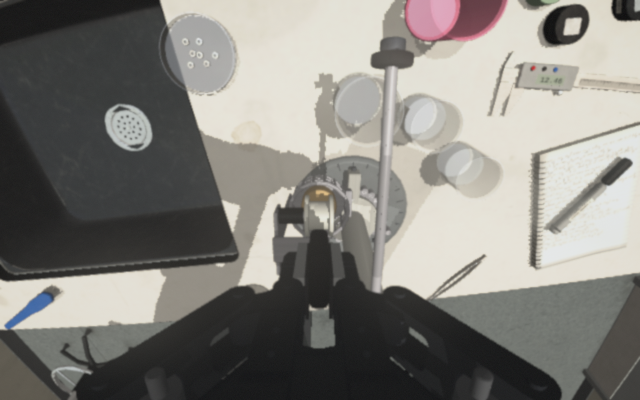

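View pics/s6.png

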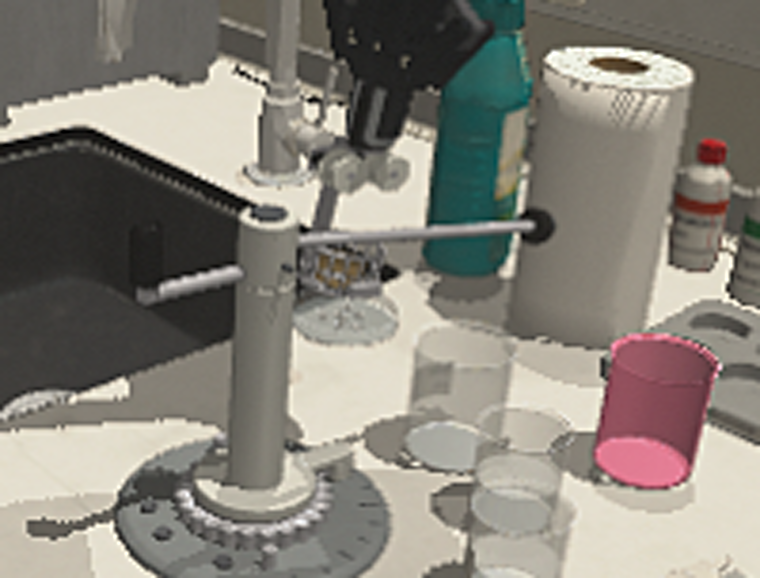

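The rail stands clear to the right, from the mast to its stop at (393,50), and the wheels are at (318,210). I'll measure the lateral offset between wheels and rail from this one picture.

```bash
python3 - <<'E'
from h import *
np.set_printoptions(precision=2,suppress=True)
W=np.load('pics/w6W.npy'); T=load(45,14)
s=ctrl.get_state()['position']
D=W-s
X=D@U; Y=D@N; 
XM=(W[...,:2]-M)@U[:2]; zr=203.5-.1763*XM+4
m=(XM>35)&(XM<180)&(abs(Y+45)<15)&(abs(W[...,2]-zr)<6)
k=np.polyfit(X[m],Y[m],1); print(m.sum(),k,'dz',np.median((W[...,2]-zr)[m]), X[m].min(),X[m].max())
for lo in range(-20,100,20):
    q=m&(X>=lo)&(X<lo+20)
    if q.any(): print(lo,q.sum(),np.median(Y[q]),Y[q].min(),Y[q].max(),np.median((W[...,2]-zr)[q]))
# wheel: tool frame points
Rt=R.from_rotvec(ctrl.get_state()['orientation']).as_matrix(); L=(W-s)@Rt
v,u=np.mgrid[0:400,0:640]
q=(L[...,1]>5)&(L[...,1]<40)&(abs(L[...,2])<35)&(abs(L[...,0])<45)
for (a,b) in [(7,13),(13,20),(20,28),(28,36)]:
    qq=q&(L[...,1]>a)&(L[...,1]<b); print(a,b,qq.sum(), 'x',np.percentile(L[...,0][qq],[2,50,98]),'z',np.percentile(L[...,2][qq],[2,10,50,90,98]))
im=cv2.imread('pics/w6.png'); cv2.imwrite('pics/w6c.png',cv2.resize(im[170:260,265:355],None,fx=6.5,fy=6.5,interpolation=cv2.INTER_CUBIC))
for vv in range(192,232,4):
    print(vv,[(uu,int(L[vv,uu,0]),int(L[vv,uu,1]),round(float(L[vv,uu,2]),1)) for uu in range(290,352,4) if np.isfinite(L[vv,uu,0]) and L[vv,uu,1]<60])
E
```

```text
2277 [  0.   -44.52] dz -1.005188793794673 -65.33117756283359 77.28001560207039
-20 290 -44.34948216732904 -49.0392493365233 -41.05552537716072 -1.0174869348862927
0 324 -44.29594628748343 -49.37562019897622 -40.96882019954621 -0.9916584056509095
20 358 -44.37554225067332 -49.32082131302074 -41.01953322768243 -1.0150478062535342
40 387 -44.431485302533666 -49.490803243108 -41.034525608385195 -1.0494238612412232
60 357 -44.097266422428454 -48.75220958657301 -40.403426710844045 -1.0342487955760191
7 13 565 x [-24.48 -14.9   16.92] z [-26.14 -24.94  -6.22   7.55   8.59]
13 20 1016 x [-27.96 -18.42  15.15] z [-25.86 -24.06  -7.49   4.72   7.58]
20 28 168 x [-28.98 -20.98   0.22] z [-25.52 -24.13 -12.45   5.02   7.77]
28 36 32 x [-24.45  -4.97   2.48] z [-25.5  -24.16 -24.03  -5.67   6.31]
192 []
196 [(306, -28, 20, -7.1), (330, -28, 20, 7.1)]
200 [(306, -27, 15, -7.0), (330, -27, 16, 7.0)]
204 [(306, -26, 13, -6.9), (310, -24, 18, -4.8), (314, -24, 17, -2.4), (318, -24, 18, 0.0), (322, -23, 20, 2.4), (326, -24, 18, 4.7), (330, -25, 14, 6.9)]
208 [(290, -21, 20, -16.9), (294, -21, 20, -14
[... 540 characters left out ...]
, (306, -20, 9, -6.8), (310, -18, 13, -4.6), (314, -18, 13, -2.3), (318, -18, 13, 0.0), (322, -18, 13, 2.3), (326, -19, 12, 4.7), (330, -19, 10, 6.9)]
220 [(290, -14, 18, -16.9), (294, -14, 17, -14.4), (298, -14, 17, -12.0), (302, -15, 16, -9.5), (306, -18, 8, -6.8), (310, -16, 13, -4.7), (314, -16, 13, -2.3), (318, -16, 12, 0.0), (322, -16, 13, 2.4), (326, -16, 13, 4.7), (330, -18, 8, 6.8)]
224 [(306, -15, 9, -6.8), (310, -13, 13, -4.7), (314, -13, 12, -2.3), (318, -13, 13, 0.0), (322, -13, 12, 2.4), (326, -13, 13, 4.7), (330, -15, 9, 6.9)]
228 [(306, -12, 9, -6.9), (310, -10, 13, -4.7), (314, -10, 15, -2.4), (318, -10, 14, 0.0), (322, -10, 14, 2.4), (326, -10, 13, 4.8), (330, -13, 9, 6.9)]
```

View pics/w6c.png

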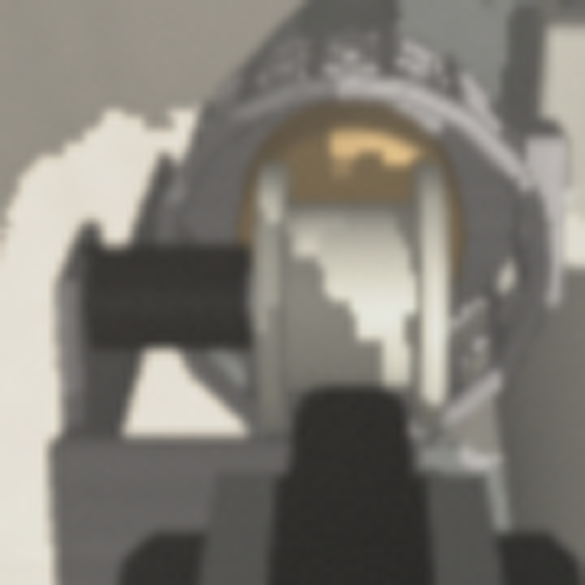

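The wheels are centred in the tool, with flanges at ±6.9. The rail axis is 45.1 mm to the right, parallel to the wheel line. Now I'll slide over and lower onto the rail with force checks.

```bash
python3 - <<'E'
from h import *
np.set_printoptions(precision=2,suppress=True)
ctrl.movel(load(0.3,14),LO,rate=80); ctrl.wait(.2)
s=ctrl.get_state(); f0=s['wrist_force']; print(s['t'],s['position']-load(0,14),f0)
ctrl.movel(load(0.3,6),LO,rate=40); ctrl.wait(0.1); s=ctrl.get_state(); print('up6',(s['position']-load(0,6))@np.stack([U,N,[0,0,1]],1),s['wrist_force'])
if np.abs(s['wrist_force']-f0).max()<2.5:
  for up in (4,3,2,1,0,-1,-2):
    ctrl.movel(load(0.3,up),LO,rate=20); ctrl.wait(0.1); s=ctrl.get_state()
    print('up',up,((s['position']-load(0,0))@np.stack([U,N,[0,0,1]],1)),s['wrist_force']@np.stack([U,N,[0,0,1]],1))
    if np.abs(s['wrist_force']-f0).max()>3: break
c=cal('wrist'); im,d=ctrl.read_camera('wrist'); cv2.imwrite('pics/w7.png',im); np.save('pics/w7W.npy',cloud('wrist',d,c))
im,d=ctrl.read_camera('scene'); cv2.imwrite('pics/s7.png',cv2.resize(im[170:300,300:440],None,fx=4,fy=4,interpolation=cv2.INTER_CUBIC)); print(ctrl.get_state()['t'])
E
```

```text
20.4167 [0.21 0.88 0.11] [ 0.57  0.08 -1.76]
up6 [-0.01  0.37 -0.09] [ 0.6   0.33 -2.3 ]
up 4 [0.01 0.28 4.06] [ 0.59 -0.36 -1.58]
up 3 [0.01 0.31 3.01] [-0.38 -0.17 -1.41]
up 2 [-0.02  0.29  1.96] [ 0.1   0.4  -1.33]
up 1 [-0.    0.28  1.  ] [ 0.25 -0.71 -1.86]
up 0 [-0.02  0.29  0.02] [ 0.16 -0.2  -1.16]
up -1 [ 0.33  0.24 -0.39] [ 1.65 -0.11  2.83]
23.0667
```

View pics/w7.png

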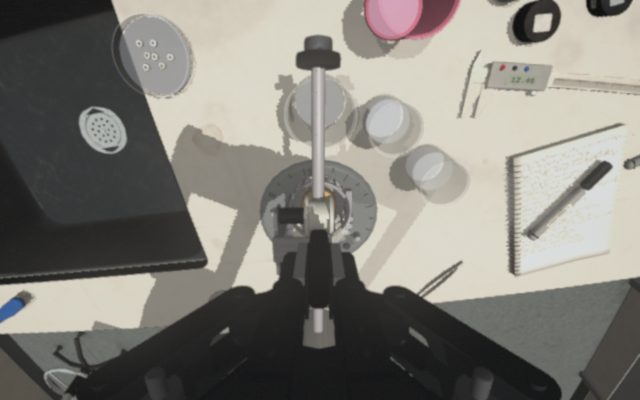

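View pics/s7.png

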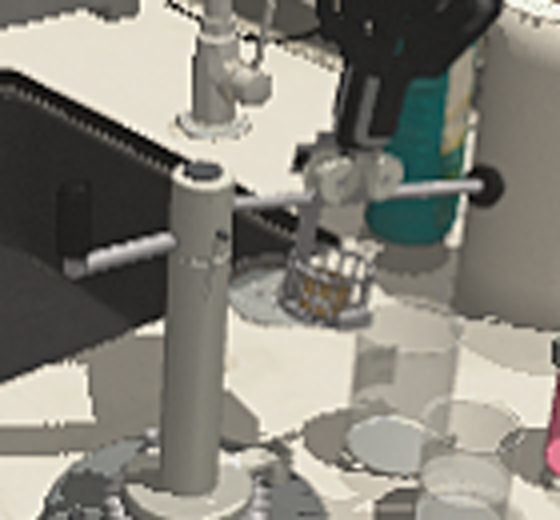

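The wheels took load at −0.4 mm, the expected tread height (a flange riding on top would have shown at about +4). The rail runs between the flanges. Releasing.

```bash
python3 - <<'E'
from h import *
np.set_printoptions(precision=2,suppress=True)
ctrl.movel(load(0.3,-0.5),LO,rate=20); s=ctrl.get_state(); print(s['wrist_force'])
ctrl.set_gripper(1.0); print(ctrl.get_state()['t'])
ims=[]
for i in range(4):
    im,d=ctrl.read_camera('scene'); ims.append(cv2.resize(im[170:300,300:440],None,fx=2.7,fy=2.2)); ctrl.wait(0.5)
s=ctrl.get_state(); print(s['t'],s['wrist_force'])
cv2.imwrite('pics/s8.png',np.vstack([np.hstack(ims[:2]),np.hstack(ims[2:])]))
im,d=ctrl.read_camera('wrist'); cv2.imwrite('pics/w8.png',im)
E
```

```text
[0.79 0.59 2.4 ]
24.0417
26.2417 [0.54 0.18 0.26]
```

View pics/s8.png

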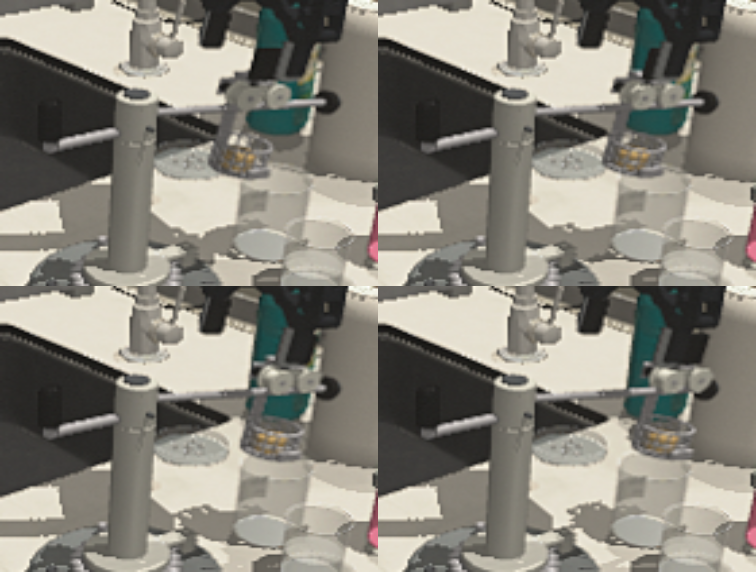

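View pics/w8.png

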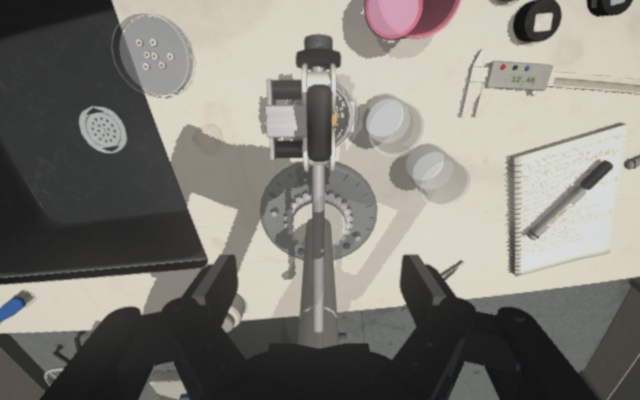

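The basket rolled down to the stop at (319,60), with the fingers well clear of it. I'll retreat and verify.

```bash
python3 - <<'E'
from h import *
np.set_printoptions(precision=2,suppress=True)
p=ctrl.get_state()['position']; ctrl.movel(p+[0,0,90],rate=120); ctrl.movel(p+[-120,60,130],rate=150); ctrl.wait(0.5)
im,d=ctrl.read_camera('top'); W=cloud('top',d); cv2.imwrite('pics/t9.png',cv2.resize(im[140:270,330:450],None,fx=4.5,fy=4.5,interpolation=cv2.INTER_CUBIC))
Ws={'top':W}
for i in range(2):
  for n in ['top','scene']:
    _,d=ctrl.read_camera(n); W=cloud(n,d); Dm=(W[...,:2]-M); X=Dm@U[:2]; Y=Dm@N[:2]
    g=(X>100)&(X<195)&(abs(Y)<40); q=g&(W[...,2]>212)&(W[...,2]<245); print(n,'grip',q.sum(),np.median(X[q]),np.median(Y[q]),np.median(W[...,2][q]))
  ctrl.wait(0.4)
for n in ['top','scene']:
  ctrl.read_camera(n); _,d=ctrl.read_camera(n); W=cloud(n,d)
  for r in ctrl.regions_of('beaker_large',n)[:3]:
    P=W[r['mask']]; P=P[np.isfinite(P[:,0])]; print(n,r['conf'],np.percentile(P,2,0),np.percentile(P,98,0))
im,d=ctrl.read_camera('scene'); cv2.imwrite('pics/s9.png',cv2.resize(im[170:330,300:480],None,fx=4,fy=3.6,interpolation=cv2.INTER_CUBIC))
print(ctrl.get_state()['t'])
E
```

```text
top grip 3 161.09715865847278 -3.6849402842868173 232.48334274429953
scene grip 113 172.23274550037596 -5.155648438966644 224.2323385114899
top grip 3 161.75809771457511 -4.174594353677759 229.97454564538543
scene grip 115 172.30742649414012 -5.245512634809025 223.7095050679577
scene 0.95 [ 735.35 -413.69    4.74] [ 796.89 -353.74   90.02]
scene 0.77 [ 652.21 -326.18    4.63] [ 712.7  -266.32   90.67]
30.175
```

View pics/t9.png

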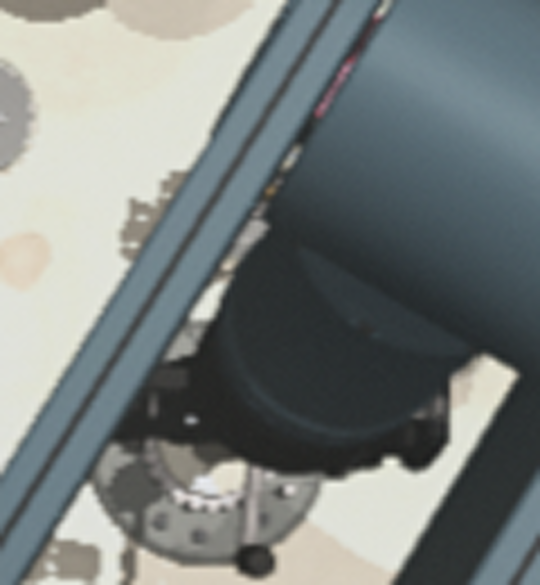

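View pics/s9.png

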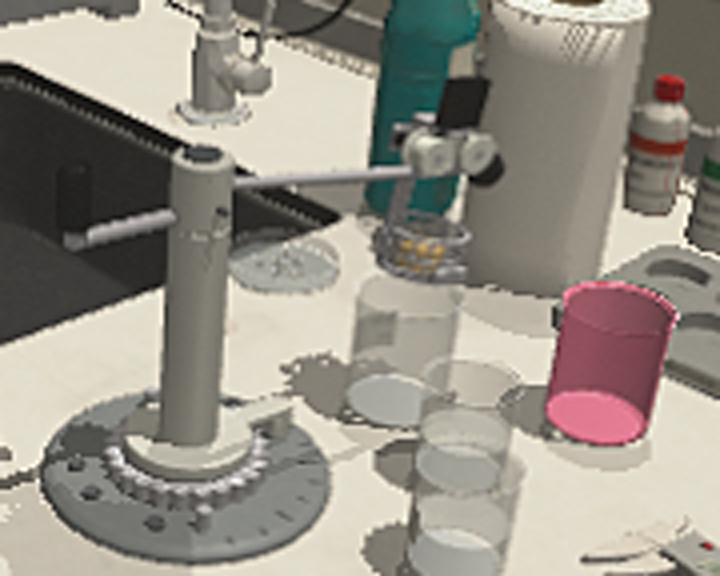

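The basket hangs at the end stop over the large beaker, and its position did not change between two pictures. The grip at about 172 mm puts the underside at about 152–155 mm. The beaker has not moved.

```bash
python3 -c "
from bench import ctrl
print(ctrl.hand_in(), ctrl.get_state()['wrist_force'])"
```

```text
the job is handed in; nothing more can be done
the job is handed in; nothing more can be done
```

The basket hangs at the end stop over the large beaker, and I handed the job in at about 30 s of the 61 s allowed. The hand-in reports no verdict.

**What I did:**
- I caged the knob and turned the empty arm 4 clicks clockwise. Four force peaks confirmed the count, and the rail then stood at about −7.4°, over the large beaker.
- I let go of the arm and gripped the basket.
- I hooked both wheels onto the upper rail about 96 mm from the mast, tilted 10° with the rail, and opened the fingers. The basket rolled down to the stop by itself.

**Last checks (scene camera):**
- **Basket:** it hangs still at the stop. The grip is about 172 mm from the mast, which puts the underside at about 152–155 mm; its sideways offset reads about 5 mm, because the camera sees only the near face of the grip.
- **Large beaker:** upright, with its extents unchanged from the start.
- **Robot:** clear of everything.

**Not confirmed:**
- **Top camera:** the final view was mostly hidden by the arm and gave only 3 grip points, 161 mm from the mast and about 4 mm to the side. It did not find the beaker.
- **Step 2 position:** I did not measure the basket just after release. In the first picture it was still on the upper part of the rail and already rolling.
- **Camera bias:** the wrist and top cameras differed by 2–3 mm earlier on. I allowed for this by measuring the wheels against the rail in a single picture.

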